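Point out the mixed-in brass bush and log the reject

TASK

One brass bush has got in among the three steel ones on the dark inspection plate: show it to the overhead inspection camera by pointing straight down at it, with the fingertips 2 to 3 cm above the middle of its top, and stay there about two seconds without touching it. Come down like that over the brass bush only; then press the red button (not the green one) fully down with the fingertips to log the reject, and let it come back up. Nothing is to be picked up: touch none of the bushes, and leave everything else on the bench where it is.

Things in the scene. Friction and masses are not known exactly. Their poses are not given: they have to be found in the camera images.
- brass_bush: The odd one, yellow brass: flanged bush, loose, standing on its flange on the plate: flange 46 mm diameter and 7 mm thick, barrel 34 mm diameter, 36 mm tall in all, dark bore on top, 0.2 kg. Origin: centre of its underside, z up, so its top is 36 mm above the origin. 
- steel_bush_1: Grey steel, otherwise the same: flanged bush, loose, standing on its flange on the plate: flange 46 mm diameter and 7 mm thick, barrel 34 mm diameter, 36 mm tall in all, dark bore on top, 0.2 kg. Origin: centre of its underside, z up, so its top is 36 mm above the origin. 
- steel_bush_2: Grey steel, otherwise the same: flanged bush, loose, standing on its flange on the plate: flange 46 mm diameter and 7 mm thick, barrel 34 mm diameter, 36 mm tall in all, dark bore on top, 0.2 kg. Origin: centre of its underside, z up, so its top is 36 mm above the origin. 
- steel_bush_3: Grey steel, otherwise the same: flanged bush, loose, standing on its flange on the plate: flange 46 mm diameter and 7 mm thick, barrel 34 mm diameter, 36 mm tall in all, dark bore on top, 0.2 kg. Origin: centre of its underside, z up, so its top is 36 mm above the origin. 
- plate: dark fixed inspection plate, 240 x 240 x 30 mm, the four bushes stand on it in a rough 2 x 2 pattern about 100 mm apart. Origin: centre of its underside, x and y along its sides.
- red_box: grey fixed box 80 x 80 x 40 mm carrying the red push button at its centre. Origin: centre of its underside on the bench, z up. Leave it where it is.
- red_button_top (a point): centre of the top face of the red push button's cap (36 mm diameter, faces up; standing 10 mm proud of a black collar 52 mm in diameter; 62 mm above the bench when up). It goes down with the cap.
- red_button (a joint): travel of the red button, m: 0 up, 0.006 fully down; springs back by itself, fully down takes 5 N. Logs the reject.
- green_box: grey fixed box 80 x 80 x 40 mm carrying the green push button at its centre. Origin: centre of its underside on the bench, z up. Leave it where it is.
- green_button_top (a point): centre of the top face of the green push button's cap (36 mm diameter, faces up; standing 10 mm proud of a black collar 52 mm in diameter; 62 mm above the bench when up). It goes down with the cap.
- green_button (a joint): travel of the green button, m: 0 up, 0.006 fully down; springs back by itself, fully down takes 5 N. Accepts the lot: not to be pressed.
- dial_stand: dial gauge on a loose stand: black round foot 104 mm diameter, post and gauge to about 195 mm high, gauge 70 mm to the side (+y) of the post. Origin: centre of the foot's underside. Bystander.
- v_block: loose dark steel V-block 50 x 40 x 42 mm. Origin: centre of its underside. Bystander.
- screwdriver: loose screwdriver lying on the bench, 0.2 m long along its x, red handle 25 mm thick at the -x end. Origin: under the middle of its length. Bystander.
Things that resemble listed ones, but are neither listed nor needed, are in the scene too. Leave any blue or purple look-alike of the red_box alone.

How it is judged (in metres and radians):
On the way, in this order (a step that is already met when the one before it is completed fails the run):
1. the tool point stays straight above the brass bush, pointing down, for 1.5 s: within 20 mm of its axis and 14 to 70 mm above its top (fingertips then less than about 50 mm above it) (horizontal distance between the grasp point and brass_bush below 0.02 m and z of the grasp point in the frame of brass_bush between 0.05 and 0.106 m and angle between the grasp point's own z axis and vertical above 2.6 rad), for 1.5 s.
2. the fingertips press the red button down (at least 4.5 of its 6 mm) (value of joint red_button above 0.0045 m and contact force between the fingers and red_box above 0.5 N), for 0.1 s.
At the end, for the whole second after the job is handed in: The red button is up again and so is the green one (each within 1.5 mm); the four bushes stand upright, at rest, within 5 mm of where they began; the dial stand, V-block and screwdriver are within 15 mm of where they began (value of joint each of red_button, green_button below 0.0015 m and distance of each of brass_bush, steel_bush_1, steel_bush_2, steel_bush_3 from where it was at the start of the episode below 0.005 m and angle between each of brass_bush, steel_bush_1, steel_bush_2, steel_bush_3's own z axis and vertical below 0.1 rad and linear speed of each of brass_bush, steel_bush_1, steel_bush_2, steel_bush_3 below 0.02 m/s and distance of each of dial_stand, v_block, screwdriver from where it was at the start of the episode below 0.015 m); the robot touches nothing.
It fails at once if a bush is touched (contact force between any of the fingers, the arm and brass_bush above 0.3 N or contact force between any of the fingers, the arm and steel_bush_1 above 0.3 N or contact force between any of the fingers, the arm and steel_bush_2 above 0.3 N or contact force between any of the fingers, the arm and steel_bush_3 above 0.3 N).
It fails at once if a bush is shifted by more than 5 mm, or lifted (distance of any of brass_bush, steel_bush_1, steel_bush_2, steel_bush_3 from where it was at the start of the episode above 0.005 m).
It fails at once if the tool point comes down over a steel bush as if to point at it (within 20 mm of its axis, 14 to 70 mm above its top) ((horizontal distance between the grasp point and steel_bush_1 below 0.02 m and z of the grasp point in the frame of steel_bush_1 between 0.05 and 0.106 m) or (horizontal distance between the grasp point and steel_bush_2 below 0.02 m and z of the grasp point in the frame of steel_bush_2 between 0.05 and 0.106 m) or (horizontal distance between the grasp point and steel_bush_3 below 0.02 m and z of the grasp point in the frame of steel_bush_3 between 0.05 and 0.106 m)).
It fails at once if the green button is pressed (more than 2 mm) (value of joint green_button above 0.002 m).
It fails at once if the dial stand, V-block or screwdriver is shifted by more than 15 mm, or lifted (distance of any of dial_stand, v_block, screwdriver from where it was at the start of the episode above 0.015 m).
It also fails if it takes over 40 s, if anything falls off the work surface, if the arm or the gripper's body presses on something with over 40 N, if the wrist force passes 120 N, or if a joint passes its speed limit or range.

ROBOT

A 6-joint arm with a two-finger parallel gripper is mounted at the origin on the work surface. World frame = base frame: x ahead of the robot, y to its left, z up, the work surface at z = 0. Lengths are in mm, angles in rad, forces in N, time in s.
With the tool pointing down it reaches from about 275 to 750 mm from the base axis. Payload 10.2 kg.
Tool frame: the origin (TCP) lies between the finger pads, 19 mm behind the fingertips; this is the grasp point; z points along the fingers, y is the line along which they close (so a half turn about z gives the same grasp; the last joint's range is limited). The gripper opens to 85 mm and grips with 20 to 120 N. Pads are 22 mm wide; open, the fingers measure 114 mm over their backs; the gripper's body (76 mm by 85 mm) begins 54 mm behind the grasp point. The pads swing forward as they close: fully open they stand 13 mm farther back than shut.
Start: joints at [0.896, 0.313, 1.498, -0, 1.331, -0.223], TCP at [229.221, 472.323, 249.994] pointing down, gripper open.
Joint ranges: [-2.94, 2.94], [-0.97, 2.17], [0.19, 2.56], [-1.23, 4.37], [0.02, 3.11], [-2.88, 2.88]. Speed limits (rad/s): [2.39, 2.39, 3.01, 3.14, 3.14, 3.14].

INTERFACE

Orientations are given as a unit quaternion [w, x, y, z].
In Python, from rig import ctrl gives the robot as it stands. The module is installed in compiled form; this text tells all that it offers.
- The arm moves only by the shell command python3 -m jog 'ROWS' [FORCE]. ROWS is JSON, a list of rows, each an object with "delta_pos": the shift along the world's x, y, z in mm, a list of three; "angular": the turn, a rotation vector about the world's x, y, z in rad, a list of three; "fingers": the opening, from 0 (shut) to 1 (fully open). In form: [{"delta_pos": [tx, ty, tz], "angular": [rx, ry, rz], "fingers": fingers}, ...]. A call has 1 to 10 rows; each row is the pose to reach, as a shift and turn from the pose commanded when the call began; what a row does not reach only later rows make up. A row lasts 1/8 s, in which the tool goes at most 62.5 mm and 10.7 degrees, less where a joint would pass 70% of its speed; a pose out of reach is approached as far as the arm can. A call with a gripper value outside its range is refused whole. The fingers move at their own pace and stop on an object; FORCE is the grip in N (left out, the last holds). Time passes only in rows, so rows that repeat a pose let the fingers close. It gives the time, the measured TCP pose, the force, the opening and the grip force at its end, in the units of the state.
- ctrl.sense(): the state, without advancing time (a new reading comes with each control period).
- ctrl.capture(name): name is "scene" or "side" or "wrist"; returns a dict with "pixels" (480x640x3 uint8, blue, green, red), "fx", "fy", "cx", "cy" (pixels), "dist" ([k1, k2, p1, p2, k3] as OpenCV has them; the pictures are not rectified), "R" (3x3) and "t" (3): a world point X has camera coordinates R X + t. Camera axes: x right, y down, z forward; pixel columns grow to the right and rows downward; lengths in mm; the calibration is good to about 2 mm. A picture is of the moment at which its call begins. There is no depth.
- ctrl.finish_job(): hands the job in; it is judged then, once.
The state is a dict: "time_s": time; "joints": joint angles; "dq": joint speeds; "tau": joint torques, N m; "eef_pos": TCP position; "ee_rot": TCP orientation; "force": force on the tool from outside, world axes, zero at the start; "wrist_torque": the same for the moment, N m; "grip_width": opening from 0.0 (shut) to 1.0 (fully open); "grip_force": force on a finger pad.
Only numpy, scipy, OpenCV 4.12 (cv2) and the standard library are available. Lean on these libraries where they do the work, as an engineer would, in place of code of your own. Each camera call takes 0.05 s, during which the arm holds its last target. There are 200 camera calls.

## Working session

There is one attempt and no reset: what is moved stays moved. The work goes in short steps, Python scripts to look and compute and a shell command to move; the robot and the scene stay as the last step left them, time stands still between calls to the robot, and variables do not carry over. Pictures are saved under pics/ and viewed, at most 10 in all, crops included, and the job is handed in when it is done.

```bash
mkdir -p pics; cat > h.py <<'E'
import numpy as np, cv2, pickle
from rig import ctrl
def snap(n,f):
    c=ctrl.capture(n); cv2.imwrite(f'pics/{f}.png',c['pixels']); pickle.dump(c,open(f'pics/{f}.pkl','wb')); return c
def back(c,uv,z):
    K=np.array([[c['fx'],0,c['cx']],[0,c['fy'],c['cy']],[0,0,1]])
    p=cv2.undistortPoints(np.array([[uv]],float),K,np.array(c['dist'],float))[0,0]
    R=np.array(c['R']);t=np.array(c['t']).ravel(); o=-R.T@t; d=R.T@np.array([*p,1]); return o+d*(z-o[2])/d[2]
E
python3 - <<'E'
from h import *
for n in('scene','side'):
    c=snap(n,n+'1'); R=np.array(c['R']);print(n,-R.T@np.array(c['t']).ravel())
print(ctrl.sense())
E
```

```text
scene [1350.77688465  413.67000352  909.19893851]
side [  10.48830235 -868.20859817 1228.12503881]
{'time_s': 0.1, 'joints': array([ 8.95641754e-01,  3.13391918e-01,  1.49829429e+00,  1.53869961e-05,
        1.33100452e+00, -2.23405092e-01]), 'dq': array([ 0.00211134, -0.00043938, -0.00170517,  0.00151776,  0.00277827,
        0.00020535]), 'tau': array([ 1.14821421e-03, -4.12908590e+01, -2.60140514e+01, -2.32979910e-04,
        3.10493415e-03,  1.07392009e-05]), 'eef_pos': array([229.07515446, 472.18156839, 249.51853675]), 'ee_rot': array([-2.45186612e-04,  2.23960720e-01,  9.74598017e-01, -4.91304700e-04]), 'force': array([ 0.58831293, -0.14115269,  0.01607157]), 'wrist_torque': array([0.04190295, 0.01817279, 0.05413655]), 'grip_force': 0.0, 'grip_width': 1.006084194659167}
```

View pics/scene1.png

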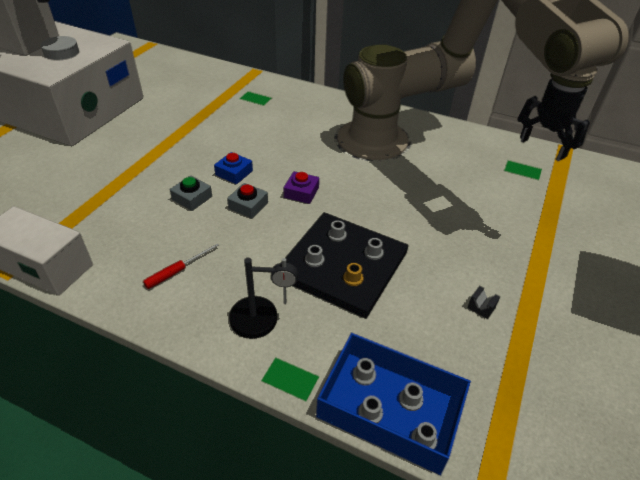

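View pics/side1.png

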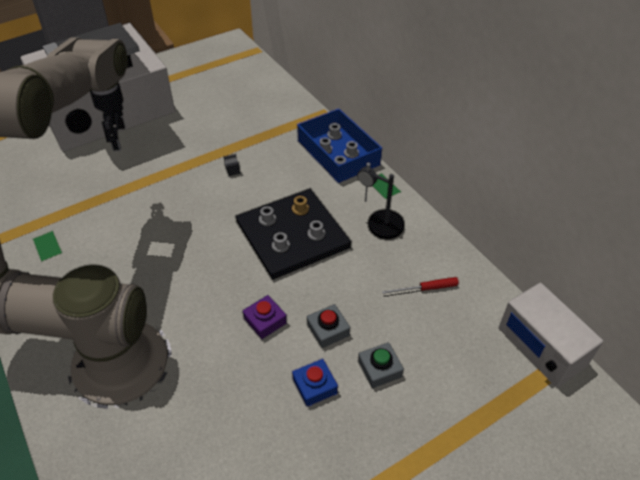

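The scene view shows the brass bush top at about (354,267), with steel tops at (338,224), (375,242) and (315,248). The red button on its grey box is at (248,189), and green is at (190,183). In the side view, brass is at (301,201), red at (328,317) and green at (381,356). The dial gauge is next to the brass bush, on the far side.

```bash
python3 - <<'E'
from h import *
S=pickle.load(open('pics/scene1.pkl','rb'));D=pickle.load(open('pics/side1.pkl','rb'))
for n,a,b,z in [('brass',(354,267),(301,201),66),('red',(248,189),(328,317),62),('green',(190,183),(381,356),62),('st far',(338,224),(281,239),66),('st r',(375,242),(267,212),66),('st l',(315,248),(317,227),66),('foot',(253,318),(386,224),10),('gauge',(285,274),(368,176),150),('purple',(302,178),(264,309),62),('blue',(232,158),(315,373),62)]:
    print(n,back(S,a,z).round()[:2],back(D,b,z).round()[:2])
# refine brass by colour
for c,n in((S,'S'),(D,'D')):
    h=cv2.cvtColor(c['pixels'],cv2.COLOR_BGR2HSV); m=cv2.inRange(h,(12,120,60),(28,255,255))
    u,v=((354,270) if n=='S' else (301,203)); k=np.zeros_like(m);k[v-20:v+20,u-20:u+20]=1
    x,y,w,hh=cv2.boundingRect(m*k);print(n,x,y,w,hh)
E
```

```text
brass [604. 178.] [606. 177.]
red [ 467. -179.] [ 461. -187.]
green [ 515. -328.] [ 504. -339.]
st far [489.  89.] [489.  83.]
st r [507. 192.] [505. 189.]
st l [589.  74.] [591.  69.]
foot [792.  23.] [788.  22.]
gauge [757.  86.] [763.  88.]
purple [360. -73.] [345. -87.]
blue [ 368. -290.] [ 357. -297.]
S 344 263 20 23
D 292 196 17 19
```

```bash
python3 -m jog '[{"delta_pos":[40,-30,0],"angular":[0,0,0],"fingers":0},{"delta_pos":[80,-62,0],"angular":[0,0,0],"fingers":0},{"delta_pos":[125,-98,0],"angular":[0,0,0],"fingers":0},{"delta_pos":[170,-133,0],"angular":[0,0,0],"fingers":0},{"delta_pos":[215,-168,0],"angular":[0,0,0],"fingers":0},{"delta_pos":[260,-203,0],"angular":[0,0,0],"fingers":0},{"delta_pos":[305,-238,0],"angular":[0,0,0],"fingers":0},{"delta_pos":[340,-268,0],"angular":[0,0,0],"fingers":0},{"delta_pos":[366,-288,0],"angular":[0,0,0],"fingers":0},{"delta_pos":[376,-294,0],"angular":[0,0,0],"fingers":0}]' && python3 -m jog '[{"delta_pos":[0,0,0],"angular":[0,0,0],"fingers":0},{"delta_pos":[0,0,0],"angular":[0,0,0],"fingers":0}]' && python3 - <<'E'
from h import *
c=snap('wrist','w1');print(ctrl.sense()['eef_pos'])
E
```

```text
time_s: 1.35
eef_pos: [606.0, 177.2, 249.2]
ee_rot: [-0.001, 0.225, 0.974, -0.0]
force: [0.0, 0.2, 0.1]
grip_width: -0.002
grip_force: 0.0
time_s: 1.6
eef_pos: [604.4, 179.4, 250.1]
ee_rot: [-0.0, 0.223, 0.975, 0.0]
force: [-0.4, -0.1, 0.8]
grip_width: -0.001
grip_force: 0.0
[604.45062771 179.378545   250.25890156]
```

View pics/w1.png

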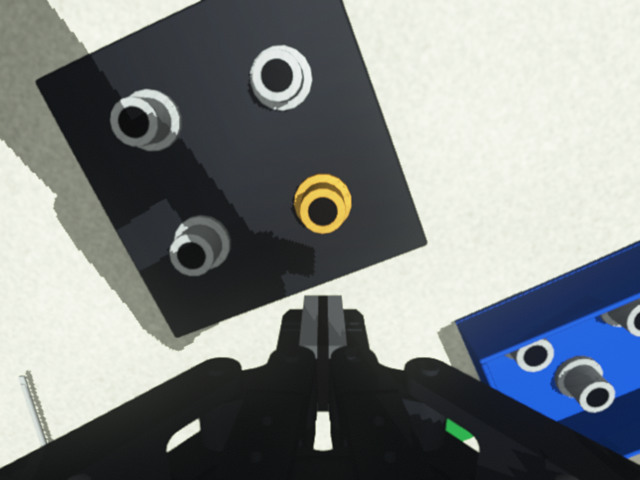

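The wrist view shows the brass bore at (322,211) and the closed fingertips at (322,297).

```bash
python3 - <<'E'
from h import *
c=pickle.load(open('pics/w1.pkl','rb'))
for p in[(322,211),(189,255),(277,75),(133,121)]: print(back(c,p,66).round(1))
E
```

```text
[603.7 180.9  66. ]
[590.6  75.2  66. ]
[505.7 194.6  66. ]
[488.2  90.3  66. ]
```

```bash
python3 -m jog '[{"delta_pos":[-1,1,-20],"angular":[0,0,0],"fingers":0},{"delta_pos":[-1,1,-45],"angular":[0,0,0],"fingers":0},{"delta_pos":[-1,1,-70],"angular":[0,0,0],"fingers":0},{"delta_pos":[-1,1,-95],"angular":[0,0,0],"fingers":0},{"delta_pos":[-1,1,-115],"angular":[0,0,0],"fingers":0},{"delta_pos":[-1,1,-130],"angular":[0,0,0],"fingers":0},{"delta_pos":[-1,1,-137],"angular":[0,0,0],"fingers":0},{"delta_pos":[-1,1,-140],"angular":[0,0,0],"fingers":0},{"delta_pos":[-1,1,-140],"angular":[0,0,0],"fingers":0},{"delta_pos":[-1,1,-140],"angular":[0,0,0],"fingers":0}]' && python3 - <<'E'
from h import *
snap('side','s2');c=snap('scene','sc2')['pixels'];d=pickle.load(open('pics/s2.pkl','rb'))['pixels']
cv2.imwrite('pics/both.png',np.hstack([cv2.resize(c[190:310,290:410],(400,400)),cv2.resize(d[130:250,240:360],(400,400))]))
E
```

```text
time_s: 2.9
eef_pos: [604.5, 179.3, 110.6]
ee_rot: [0.0, 0.224, 0.975, 0.0]
force: [0.7, -0.0, -0.9]
grip_width: 0.0
grip_force: 0.0
```

View pics/both.png

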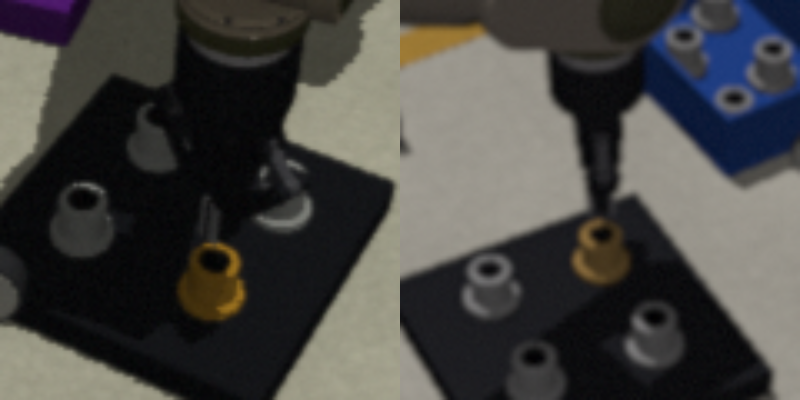

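The crops show the fingertips just above the brass bore in both views: scene crop about (208,235) against the bore at (213,262), side crop about (600,210) against (603,232). There is a gap and no contact. I'll hold there for two seconds, then rise.

```bash
python3 -m jog '[{"delta_pos":[0,0,0],"angular":[0,0,0],"fingers":0},{"delta_pos":[0,0,0],"angular":[0,0,0],"fingers":0},{"delta_pos":[0,0,0],"angular":[0,0,0],"fingers":0},{"delta_pos":[0,0,0],"angular":[0,0,0],"fingers":0},{"delta_pos":[0,0,0],"angular":[0,0,0],"fingers":0},{"delta_pos":[0,0,0],"angular":[0,0,0],"fingers":0},{"delta_pos":[0,0,0],"angular":[0,0,0],"fingers":0},{"delta_pos":[0,0,0],"angular":[0,0,0],"fingers":0},{"delta_pos":[0,0,0],"angular":[0,0,0],"fingers":0},{"delta_pos":[0,0,0],"angular":[0,0,0],"fingers":0}]' >/dev/null && python3 -m jog '[{"delta_pos":[0,0,0],"angular":[0,0,0],"fingers":0},{"delta_pos":[0,0,0],"angular":[0,0,0],"fingers":0},{"delta_pos":[0,0,0],"angular":[0,0,0],"fingers":0},{"delta_pos":[0,0,0],"angular":[0,0,0],"fingers":0},{"delta_pos":[0,0,0],"angular":[0,0,0],"fingers":0},{"delta_pos":[0,0,0],"angular":[0,0,0],"fingers":0},{"delta_pos":[0,0,0],"angular":[0,0,0],"fingers":0},{"delta_pos":[0,0,0],"angular":[0,0,0],"fingers":0}]' && python3 -m jog '[{"delta_pos":[0,0,20],"angular":[0,0,0],"fingers":0},{"delta_pos":[0,0,55],"angular":[0,0,0],"fingers":0},{"delta_pos":[0,0,90],"angular":[0,0,0],"fingers":0},{"delta_pos":[0,0,120],"angular":[0,0,0],"fingers":0},{"delta_pos":[0,0,140],"angular":[0,0,0],"fingers":0},{"delta_pos":[-10,-30,140],"angular":[0,0,0],"fingers":0},{"delta_pos":[-30,-75,140],"angular":[0,0,0],"fingers":0},{"delta_pos":[-50,-120,140],"angular":[0,0,0],"fingers":0},{"delta_pos":[-70,-165,140],"angular":[0,0,0],"fingers":0},{"delta_pos":[-87,-210,140],"angular":[0,0,0],"fingers":0}]' && python3 -m jog '[{"delta_pos":[-17,-43,0],"angular":[0,0,0],"fingers":0},{"delta_pos":[-32,-85,0],"angular":[0,0,0],"fingers":0},{"delta_pos":[-44,-120,0],"angular":[0,0,0],"fingers":0},{"delta_pos":[-51,-142,0],"angular":[0,0,0],"fingers":0},{"delta_pos":[-53,-150,0],"angular":[0,0,0],"fingers":0},{"delta_pos":[-53,-150,0],"angular":[0,0,0],"fingers":0},{"delta_pos":[-53,-150,0],"angular":[0,0,0],"fingers":0}]' && python3 - <<'E'
from h import *
c=snap('wrist','w2');print(ctrl.sense()['eef_pos'])
E
```

```text
time_s: 5.25
eef_pos: [604.2, 179.4, 110.0]
ee_rot: [0.0, 0.224, 0.975, 0.0]
force: [-0.2, -0.2, -0.4]
grip_width: -0.005
grip_force: 0.0
time_s: 6.5
eef_pos: [516.4, -32.0, 250.2]
ee_rot: [0.0, 0.224, 0.975, -0.0]
force: [1.2, -0.1, -0.3]
grip_width: 0.001
grip_force: 0.0
time_s: 7.38
eef_pos: [464.5, -179.9, 250.0]
ee_rot: [-0.0, 0.224, 0.975, 0.0]
force: [-0.1, -0.5, -0.0]
grip_width: -0.0
grip_force: 0.0
[ 464.49206418 -179.88006498  250.00601454]
```

View pics/w2.png

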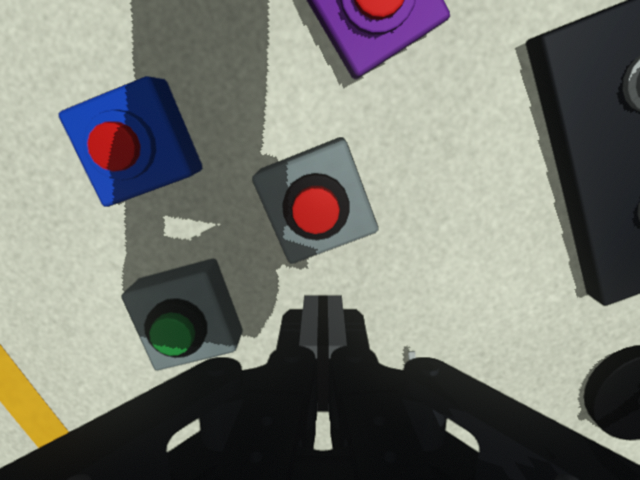

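The wrist view shows the red cap on its grey box at (316,211) and the green one at (172,330). The blue and purple look-alikes are farther back.

```bash
python3 - <<'E'
from h import *
c=pickle.load(open('pics/w2.pkl','rb'));print(back(c,(316,211),62).round(1))
E
```

```text
[ 462.7 -182.8   62. ]
```

```bash
python3 -m jog '[{"delta_pos":[-2,-3,-30],"angular":[0,0,0],"fingers":0},{"delta_pos":[-2,-3,-65],"angular":[0,0,0],"fingers":0},{"delta_pos":[-2,-3,-100],"angular":[0,0,0],"fingers":0},{"delta_pos":[-2,-3,-130],"angular":[0,0,0],"fingers":0},{"delta_pos":[-2,-3,-150],"angular":[0,0,0],"fingers":0},{"delta_pos":[-2,-3,-160],"angular":[0,0,0],"fingers":0},{"delta_pos":[-2,-3,-165],"angular":[0,0,0],"fingers":0},{"delta_pos":[-2,-3,-168],"angular":[0,0,0],"fingers":0},{"delta_pos":[-2,-3,-171],"angular":[0,0,0],"fingers":0},{"delta_pos":[-2,-3,-171],"angular":[0,0,0],"fingers":0}]' && python3 -m jog '[{"delta_pos":[0,0,-2],"angular":[0,0,0],"fingers":0},{"delta_pos":[0,0,-4],"angular":[0,0,0],"fingers":0},{"delta_pos":[0,0,-4],"angular":[0,0,0],"fingers":0}]'
```

```text
time_s: 8.68
eef_pos: [462.5, -183.8, 79.4]
ee_rot: [0.0, 0.224, 0.975, -0.0]
force: [1.3, 0.5, 1.8]
grip_width: 0.006
grip_force: 1.1
time_s: 9.05
eef_pos: [462.5, -183.8, 75.2]
ee_rot: [0.0, 0.224, 0.975, -0.0]
force: [1.8, 0.6, 4.4]
grip_width: -0.001
grip_force: 2.3
```

The force is 4.4 N, so the button is nearly at its stop. I'll press a little further until the force jumps.

```bash
python3 -m jog '[{"delta_pos":[0,0,-1],"angular":[0,0,0],"fingers":0},{"delta_pos":[0,0,-2],"angular":[0,0,0],"fingers":0},{"delta_pos":[0,0,-2],"angular":[0,0,0],"fingers":0},{"delta_pos":[0,0,-2],"angular":[0,0,0],"fingers":0}]'; python3 - <<'E'
from h import *
c=snap('side','s3')['pixels'];d=snap('scene','sc3')['pixels']
cv2.imwrite('pics/b3.png',np.hstack([cv2.resize(d[130:230,190:290],(400,400)),cv2.resize(c[260:360,280:380],(400,400))]))
E
```

```text
time_s: 9.55
eef_pos: [462.6, -183.8, 74.5]
ee_rot: [0.001, 0.224, 0.975, -0.0]
force: [-4.0, 4.4, 20.4]
grip_width: 0.002
grip_force: 10.1
```

View pics/b3.png

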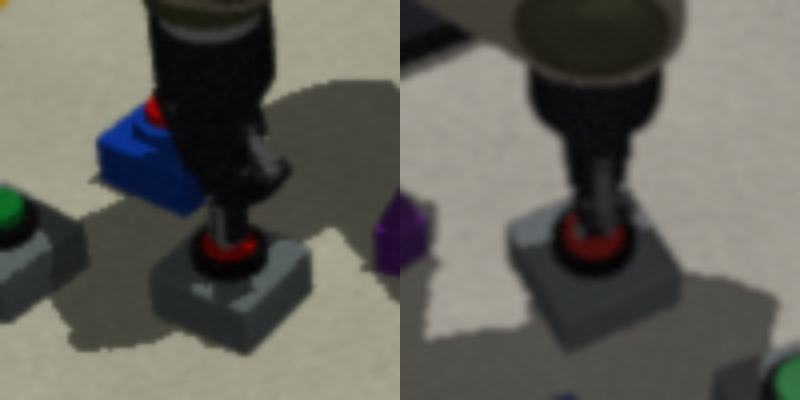

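The crops show the fingertips on the red cap (left about (228,240), right about (597,235)), and the 20 N jump means it is at its stop. Now rise and hand in.

```bash
python3 -m jog '[{"delta_pos":[0,0,5],"angular":[0,0,0],"fingers":0},{"delta_pos":[0,0,20],"angular":[0,0,0],"fingers":0},{"delta_pos":[0,0,50],"angular":[0,0,0],"fingers":0},{"delta_pos":[0,0,85],"angular":[0,0,0],"fingers":0},{"delta_pos":[0,0,115],"angular":[0,0,0],"fingers":0},{"delta_pos":[0,0,130],"angular":[0,0,0],"fingers":0},{"delta_pos":[0,0,135],"angular":[0,0,0],"fingers":0},{"delta_pos":[0,0,135],"angular":[0,0,0],"fingers":0},{"delta_pos":[0,0,135],"angular":[0,0,0],"fingers":0}]' && python3 -c "
from rig import ctrl
print(ctrl.finish_job())"
```

```text
time_s: 10.78
eef_pos: [461.9, -183.5, 207.0]
ee_rot: [-0.001, 0.224, 0.975, 0.0]
force: [0.8, 0.2, -0.3]
grip_width: -0.002
grip_force: 0.0
the job is handed in; nothing more can be done
None
```

I held the fingertips about 25 mm above the brass bush for over two seconds, pressed the red button to its stop (force rose to 20 N), backed off and handed the job in at about 10.8 s; the hand-in returned no verdict, and I took no picture after release to confirm the button came up.

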